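# Hold a knife-handle scale home in the drilling jig

## Robot

A 6-joint arm with a two-finger parallel gripper is mounted at the origin on the work surface. World frame = base frame: x ahead of the robot, y to its left, z up, the work surface at z = 0. Lengths are in m, angles in degrees, forces in N, time in s.
With the tool pointing down it reaches from about 0.275 to 0.725 m from the base axis. Payload 5.6 kg.
Tool frame: the origin (TCP) lies at the very end of the fingers, on their centre line; the grasp point (between the pads) lies 19 mm behind it (bot.hold_point_z is the z of the grasp point in the tool frame, in m); z points along the fingers, y is the direction in which the jaws open and shut (so a half turn about z gives the same grasp; the last joint's range is limited). The gripper opens to 85 mm and grips with 20 to 120 N. Pads are 22 mm wide; open, the fingers measure 114 mm over their backs; the gripper's body (76 mm by 85 mm) begins 54 mm behind the grasp point. The pads swing forward as they close: fully open they stand 13 mm farther back than shut.
Start: joints at [92.223, 14.616, 6.199, 0, -81.583, -16.306], TCP at [0.134, 0.533, 0.231] pointing down, gripper open.
Joint ranges: [-168.99, 168.99], [-69.2, 112.95], [-62.41, 85.93], [-164.36, 98.24], [-168.68, -3.75], [-174.98, 174.98]. Speed limits (degrees/s): [147.25, 147.25, 180, 180, 180, 180].

## Interface

Orientations are given as a 3x3 rotation matrix whose columns are the frame's x, y, z axes.
In Python, from cell import bot, get_image, camera_info, hand_in gives the robot as it stands. The module is installed in compiled form; this text tells all that it offers.
- The arm moves only by the shell command python3 -m crank 'ROWS'. ROWS is JSON, a list of rows, each an object with "offset": the shift along the world's x, y, z in m, a list of three; "spin": the turn about the world's z in degrees; "grip": the finger opening in m, from 0 to 0.0854. A call has 1 to 5 rows; each row is the pose to reach, as a shift and turn from the pose commanded when the call began; what a row does not reach only later rows make up. A row lasts 1/10 s, in which the tool goes at most 50 mm and 8.59 degrees, less where a joint would pass 70% of its speed; a pose out of reach is approached as far as the arm can. A call with a gripper value outside its range is refused whole. The fingers move at their own pace and stop on an object; the grip force is fixed at half the most. Time passes only in rows, so rows that repeat a pose let the fingers close. It gives the time, the measured TCP pose, the force and the opening at its end, in the units of the state.
- bot.get_state(): the state, without advancing time (a new reading comes with each control period).
- get_image(name): name is "scene" or "top" or "wrist"; returns the picture (400x640x3 uint8, blue, green, red); there is no depth.
- camera_info(name): a dict with "camera_matrix" (3x3 intrinsics, pixels), "world_to_cam" (4x4, takes a point from world to camera coordinates). Camera axes: x right, y up, looking along -z (the intrinsics and any distortion apply to the point x, -y, -z); pixel columns grow to the right and rows downward; lengths in m; the calibration is good to about 2 mm. A picture is of the moment at which its call begins: read the wrist's pose just before it. camera_info takes no time and is no camera call; for the wrist camera it gives the pose at the moment of the call.
- hand_in(): hands the job in, once; it reports no verdict.
The state is a dict: "time_s": time; "qpos": joint angles; "qd": joint speeds; "joint_efforts": joint torques, N m; "ee_pos": TCP position; "eef_rot": TCP orientation; "ft_force": force on the tool from outside, world axes, zero at the start; "torque": the same for the moment, N m; "finger_gap": opening from 0.0 (shut) to 1.0 (fully open).
Only numpy, scipy, OpenCV 4.12 (cv2) and the standard library are available. Lean on these libraries where they do the work, as an engineer would, in place of code of your own. Each camera call takes 0.05 s, during which the arm holds its last target.

## Task

Pick up the loose wooden handle scale from the bench and lay it, without dropping it, in the drilling jig between the dowel pins, where the sprung ejector in the middle holds it up. Press it down against the ejector until it sits level and firmly home on the four rest buttons, and finish while still holding it pressed down there, as you would while a colleague closes the two clamps on it. Leave the knife, the hammer, the punch and the dish of pins where they are.

Things in the scene. Friction and masses are not known exactly. Their poses are not given: they have to be found in the camera images.
- scale_mid (a point): Centre of the handle scale: a plain flat rectangular wooden slab, 120 mm long (its x axis), 36 mm wide (its y axis) and 10 mm thick (its z axis), about 40 to 75 g, lying flat and loose on the steel bench, clear all round. It is the same both ways round and both faces are alike. On the bench this point is 5 mm above the bench.
- nest (a point): Where the scale's centre is when fully home: the middle of the jig, 30 mm above the bench; x is the jig's long axis, y across it, z up. The jig is an aluminium plate 290 x 110 x 20 mm fixed to the bench, its top face 10 mm below this point. The scale lies along x, either way round, with 2 mm of play to the dowel pins at each side and end.
- pin (a point): Tip of one of the six fixed upright steel dowel pins round the nest, 39 mm above the bench; this one is at one end. Pins are 8 mm in diameter, rise 9 mm above the nest point, the top 4.5 mm tapering to 3 mm. One beyond each end at x = +-66 mm from the nest point, two along each side at x = +-40 mm, y = +-24 mm; between those, the long sides are free for fingers.
- clamp (a point): Foot of one of the two open toggle clamps, fixed on the jig's plate at both ends, 20 mm above the bench. They are not used. They stand from 84 to 180 mm from the nest point along the jig's x, 36 mm wide, their upright bars up to about 105 mm above the bench.
- rests: The four round steel rest buttons (the hard stop), fixed on the jig's plate: 10 mm in diameter, 5 mm tall, flat tops 25 mm above the bench and 5 mm below the nest point, at 45 mm either side of the middle along the jig's x and 11 mm either side along its y. This origin is on the plate's top face in the middle of the jig, 20 mm above the bench.
- ejector (a joint): Travel in m of the spring ejector, 0 when up, growing as it is pressed straight down: a flat-ended steel plunger 14 mm in diameter in the middle of the jig, its top 6 mm above the rests when up. It carries the scale without sinking, centre 6 mm above the nest point. It takes 2 N to start and 5 N where the scale meets the rests (0.006); hold the scale down with 10 to 20 N in all.
- knife: Bystander: finished kitchen knife lying flat, dark wooden handle and steel blade, 310 mm long, 50 mm wide, 23 mm high. Origin under the front end of the handle; x towards the blade's tip.
- hammer: Bystander: hammer lying on the bench, 260 mm long with a wooden handle. x along the handle towards the head.
- punch: Bystander: steel centre punch lying on the bench, 118 mm long, 12 mm in diameter. Origin underneath near its middle; x towards its point.
- pin_dish: Bystander: round steel dish of brass pins, 76 mm in diameter and 22 mm high, standing on the bench beyond the work. Origin under its centre.
Things that resemble listed ones, but are neither listed nor needed, are in the scene too. Of the things shaped like the part that bears scale_mid, the wooden one is meant.

How it is judged:
By the outcome, as a careful person would: the job done as asked, in the order asked, and still so for the second after the job is handed in, while the arm keeps its last pose, push and grip.
It also fails if it takes over 48 s, if anything falls off the work surface, if the arm or the gripper's body presses on something with over 40 N, if the wrist force passes 120 N, or if a joint passes its speed limit or range.

## Working session

There is one attempt and no reset: what is moved stays moved. The work goes in short steps, Python scripts to look and compute and a shell command to move; the robot and the scene stay as the last step left them, time stands still between calls to the robot, and variables do not carry over. Pictures are saved under pics/ and viewed, and the job is handed in when it is done.

```bash
mkdir -p pics; cat > h.py <<'E'
import numpy as np, cv2
from cell import bot,get_image,camera_info
def snap(n,f):
    ci=camera_info(n); im=get_image(n); cv2.imwrite('pics/'+f+'.png',im); np.savez('pics/'+f+'.npz',K=ci['camera_matrix'],T=ci['world_to_cam']); return im
def px2w(f,uv,z):
    d=np.load('pics/'+f+'.npz');K=d['K'];T=d['T']
    r=np.linalg.inv(K)@np.array([uv[0],uv[1],1.]); r=np.array([r[0],-r[1],-r[2]])
    R=T[:3,:3];c=-R.T@T[:3,3]; r=R.T@r
    return c+r*(z-c[2])/r[2]
def w2px(f,p):
    d=np.load('pics/'+f+'.npz');K=d['K'];T=d['T']
    c=T[:3,:3]@np.array(p)+T[:3,3]; q=K@np.array([c[0],-c[1],-c[2]]); return q[:2]/q[2]
E
python3 - <<'E'
from h import *
print({k:np.round(v,3) if not isinstance(v,str) else v for k,v in bot.get_state().items()}, bot.hold_point_z)
for n in ['scene','top','wrist']:
    snap(n,n+'0'); print(camera_info(n))
E
```

```text
{'time_s': np.float64(0.0), 'qpos': array([ 9.2224e+01,  1.4653e+01,  6.1290e+00, -2.9000e-02, -8.1583e+01,
       -1.6306e+01]), 'qd': array([ 0.002,  0.058,  0.073, -0.004, -0.132,  0.074]), 'joint_efforts': array([-2.0000e-03, -3.8663e+01,  2.3794e+01,  5.3650e+00, -6.0000e-03,
        0.0000e+00]), 'ee_pos': array([0.134, 0.533, 0.23 ]), 'eef_rot': array([[ 0.97 , -0.243, -0.   ],
       [-0.243, -0.97 , -0.002],
       [ 0.   ,  0.002, -1.   ]]), 'ft_force': array([ 0.856,  0.694, -0.681]), 'torque': array([ 0.019,  0.034, -0.022]), 'finger_gap': np.float64(1.005)} -0.0187
{'camera_matrix': array([[458.56808633,   0.        , 318.03863127],
       [  0.        , 458.56808633, 194.29724784],
       [  0.        ,   0.        ,   1.        ]]), 'world_to_cam': array([[-0.66092557,  0.75033416,  0.01326795,  0.3868233 ],
       [-0.62102842, -0.55678235,  0.55164946,  0.30655986],
       [ 0.4213088 ,  0.35635946,  0.83397053, -1.35211783],
       [ 0.        ,  0.        ,  0.        ,  1.        ]])}
{'camera_matrix': array([[491.15796275,   0.        , 317.91260964],
       [  0.        , 491.15796275, 202.75428291],
       [  0.        ,   0.        ,   1.        ]]), 'world_to_cam': array([[-0.0151762 , -0.99988271,  0.00205908, -0.01928696],
       [ 0.99727715, -0.01498796,  0.07220553, -0.60256499],
       [-0.0721662 ,  0.00314928,  0.99738765, -0.98476203],
       [ 0.        ,  0.        ,  0.        ,  1.        ]])}
{'camera_matrix': array([[344.70612278,   0.        , 320.11956971],
       [  0.        , 344.70612278, 200.9781081 ],
       [  0.        ,   0.        ,   1.        ]]), 'world_to_cam': array([[-0.24456281, -0.9696303 ,  0.00247039,  0.54791573],
       [ 0.9175805 , -0.2322567 , -0.32264972,  0.04331806],
       [ 0.31342471, -0.07664134,  0.94651522, -0.38235159],
       [ 0.        ,  0.        ,  0.        ,  1.        ]])}
```

View pics/top0.png

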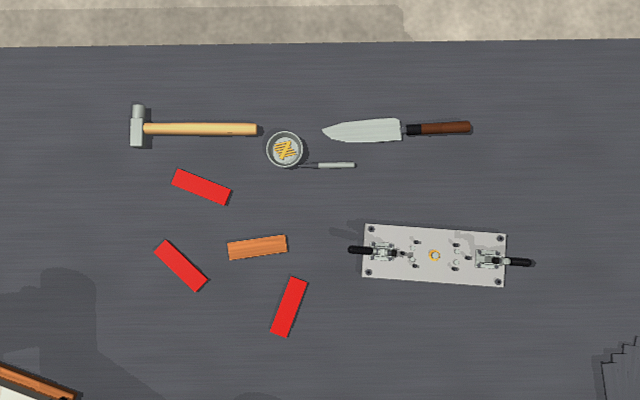

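View pics/scene0.png

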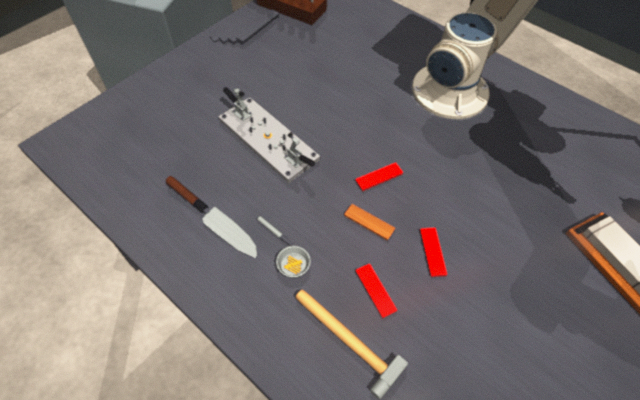

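View pics/wrist0.png

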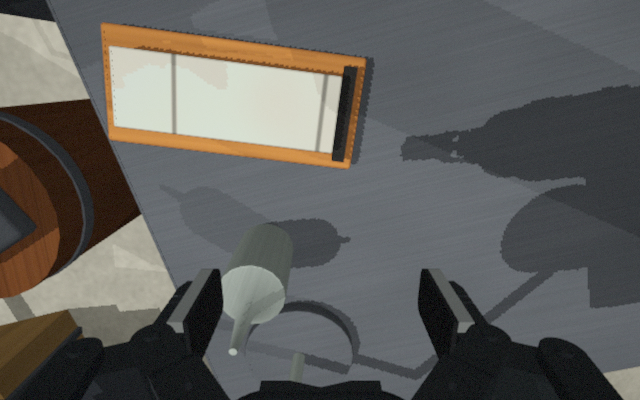

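The top view shows the orange-brown wooden slab at about (257,247), with three red decoys round it. The jig's ejector is at about (434,255). The wrist view shows a bottle-like object near the gripper, so I'll move away upward first. Next step is enlarging the crops.

```bash
python3 - <<'E'
import cv2
a=cv2.imread('pics/top0.png')
cv2.imwrite('pics/c1.png',cv2.resize(a[225:270,217:297],None,fx=10,fy=10,interpolation=cv2.INTER_CUBIC))
cv2.imwrite('pics/c2.png',cv2.resize(a[215:295,345:540],None,fx=4,fy=4,interpolation=cv2.INTER_CUBIC))
E
```

```text
(no output)
```

View pics/c1.png

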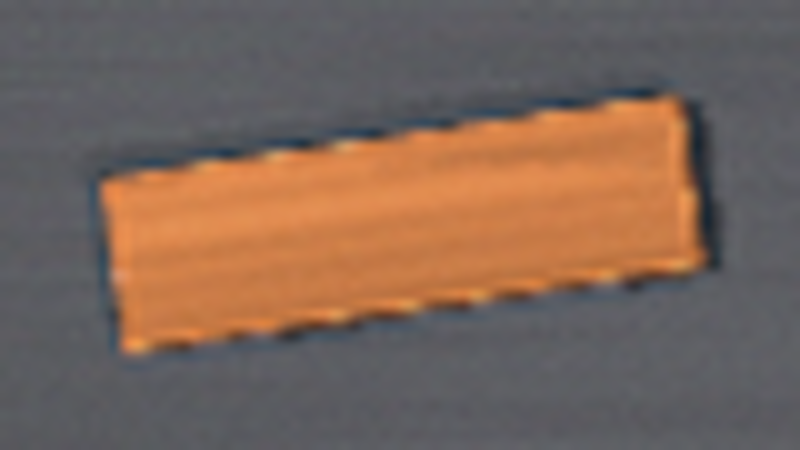

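View pics/c2.png

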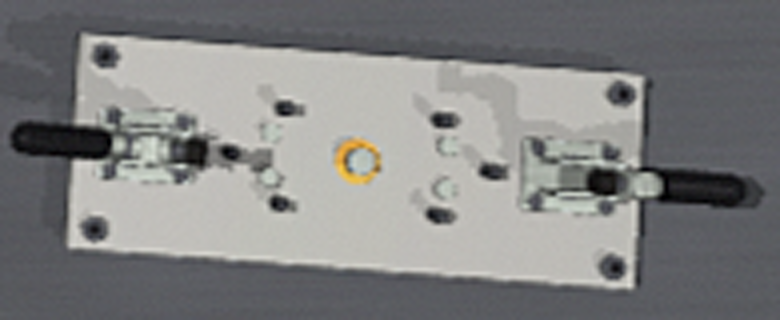

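The slab's corners in the crop are (101,178), (680,95), (706,265) and (123,350). The jig plate's corners are (82,33), (645,76), (635,288) and (68,246), with the ejector at (360,160).

```bash
python3 - <<'E'
from h import *
def go(pts,s,o,z):
    P=np.array([px2w('top0',(np.array(p)+.5)/s-.5+o,z) for p in pts]); 
    print(np.round(P,4), 'c',P.mean(0).round(4),'len',[round(np.linalg.norm(P[i]-P[(i+1)%4]),4) for i in range(4)] )
    if len(P)==4:
        v=P[1]-P[0]+P[2]-P[3]; print('ang',np.degrees(np.arctan2(v[1],v[0])))
go([(101,178),(680,95),(706,265),(123,350)],10,np.array([217,225]),.010)
go([(82,33),(645,76),(635,288),(68,246)],4,np.array([345,215]),.020)
print('ej',px2w('top0',(np.array([360,160])+.5)/4-.5+[345,215],.031))
R=bot.get_state()['eef_rot'];print(np.degrees(np.arctan2(R[1,1],R[0,1])))
E
```

```text
[[0.5241 0.1609 0.01  ]
 [0.5393 0.0414 0.01  ]
 [0.5043 0.0364 0.01  ]
 [0.4888 0.1564 0.01  ]] c [0.5141 0.0988 0.01  ] len [np.float64(0.1204), np.float64(0.0354), np.float64(0.121), np.float64(0.0356)]
ang -82.66366358231771
[[ 0.5596 -0.1244  0.02  ]
 [ 0.5333 -0.4118  0.02  ]
 [ 0.426  -0.4022  0.02  ]
 [ 0.4516 -0.1149  0.02  ]] c [ 0.4926 -0.2633  0.02  ] len [np.float64(0.2886), np.float64(0.1077), np.float64(0.2884), np.float64(0.1084)]
ang -95.15766395989817
ej [ 0.49316165 -0.26205018  0.031     ]
-104.0843319440212
```

```bash
python3 -m crank '[{"offset":[0,0,0.03],"spin":0,"grip":0.0854},{"offset":[0.03,-0.035,0.03],"spin":-8,"grip":0.0854},{"offset":[0.06,-0.07,0.03],"spin":-16,"grip":0.0854},{"offset":[0.09,-0.105,0.03],"spin":-24,"grip":0.0854},{"offset":[0.12,-0.14,0.03],"spin":-32,"grip":0.0854}]'
python3 -m crank '[{"offset":[0.03,-0.035,0],"spin":-8,"grip":0.07},{"offset":[0.06,-0.07,0],"spin":-16,"grip":0.07},{"offset":[0.09,-0.105,0],"spin":-24,"grip":0.06},{"offset":[0.12,-0.14,0],"spin":-32,"grip":0.06},{"offset":[0.15,-0.17,-0.02],"spin":-36.6,"grip":0.055}]'
python3 -m crank '[{"offset":[0.03,-0.035,-0.02],"spin":0,"grip":0.055},{"offset":[0.06,-0.07,-0.04],"spin":0,"grip":0.055},{"offset":[0.09,-0.105,-0.06],"spin":0,"grip":0.055},{"offset":[0.09,-0.115,-0.08],"spin":0,"grip":0.055},{"offset":[0.09,-0.115,-0.08],"spin":0,"grip":0.055}]'
python3 - <<'E'
from h import *
s=bot.get_state();print(s['time_s'],s['ee_pos'],s['eef_rot'],s['ft_force'],s['finger_gap'])
R=s['eef_rot'];print(np.degrees(np.arctan2(R[1,1],R[0,1])))
snap('wrist','w1')
E
```

```text
time_s: 0.65
ee_pos: [0.2545, 0.3919, 0.2611]
eef_rot: [[0.69, -0.724, -0.0], [-0.724, -0.69, -0.0], [0.0, 0.0, -1.0]]
ft_force: [0.5, 0.7, 0.1]
finger_gap: 1.001
time_s: 1.15
ee_pos: [0.4059, 0.2224, 0.2435]
eef_rot: [[0.123, -0.992, 0.005], [-0.992, -0.123, 0.003], [-0.003, -0.005, -1.0]]
ft_force: [1.6, 1.0, 0.1]
finger_gap: 0.646
time_s: 1.65
ee_pos: [0.4922, 0.106, 0.1579]
eef_rot: [[0.124, -0.992, -0.007], [-0.992, -0.124, -0.003], [0.002, 0.007, -1.0]]
ft_force: [0.1, -0.1, -1.1]
finger_gap: 0.644
1.65 [0.49216812 0.10602831 0.15787935] [[ 0.12363095 -0.99230554 -0.00671633]
 [-0.99232688 -0.12361661 -0.00251138]
 [ 0.00166181  0.00697528 -0.99997429]] [ 0.10181047 -0.1118861  -1.12156038] 0.6444113677221588
-172.89895269740407
```

View pics/w1.png

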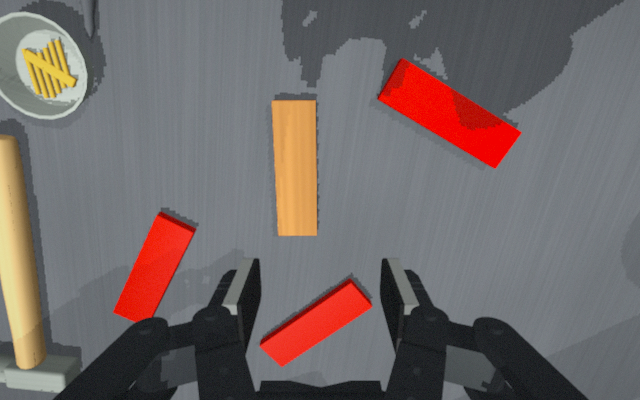

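The wrist view shows the wooden slab's top-face corners at about (273,100), (316,99), (317,236) and (278,236).

```bash
python3 - <<'E'
import cv2
a=cv2.imread('pics/w1.png')
cv2.imwrite('pics/c3.png',cv2.resize(a[90:245,250:340],None,fx=3.8,fy=3.8,interpolation=cv2.INTER_CUBIC))
from h import *
P=np.array([px2w('w1',p,.01) for p in [(272.5,100),(316,99.5),(317,235.5),(278,236)]])
print(P.round(4),P.mean(0).round(4),[round(np.linalg.norm(P[i]-P[(i+1)%4]),4) for i in range(4)])
v=P[3]-P[0]+P[2]-P[1];print(np.degrees(np.arctan2(v[1],v[0])))
E
```

```text
[[0.5379 0.0392 0.01  ]
 [0.5029 0.0345 0.01  ]
 [0.4876 0.1543 0.01  ]
 [0.5234 0.1591 0.01  ]] [0.5129 0.0968 0.01  ] [np.float64(0.0354), np.float64(0.1208), np.float64(0.0361), np.float64(0.1208)]
97.07782603581569
```

View pics/c3.png

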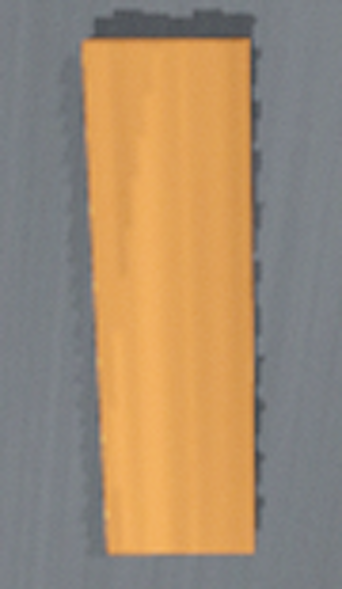

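```bash
python3 -m crank '[{"offset":[0.02,-0.01,-0.03],"spin":0,"grip":0.055},{"offset":[0.02,-0.01,-0.07],"spin":0,"grip":0.055},{"offset":[0.02,-0.01,-0.11],"spin":0,"grip":0.055},{"offset":[0.02,-0.01,-0.13],"spin":0,"grip":0.055},{"offset":[0.02,-0.01,-0.13],"spin":0,"grip":0.055}]'
python3 - <<'E'
from h import *
snap('wrist','w2')
s=bot.get_state();print(s['time_s'],s['ee_pos'],s['ft_force'],s['finger_gap'])
R=s['eef_rot'];print(np.degrees(np.arctan2(R[1,1],R[0,1])))
E
```

```text
time_s: 2.2
ee_pos: [0.5121, 0.0989, 0.0296]
eef_rot: [[0.129, -0.992, -0.004], [-0.992, -0.129, -0.002], [0.001, 0.004, -1.0]]
ft_force: [-1.5, -0.6, 0.6]
finger_gap: 0.646
2.25 [0.51370874 0.09930067 0.03166821] [-0.23861308  0.63948481  1.1675985 ] 0.6430665916625355
-172.58088642690052
```

View pics/w2.png

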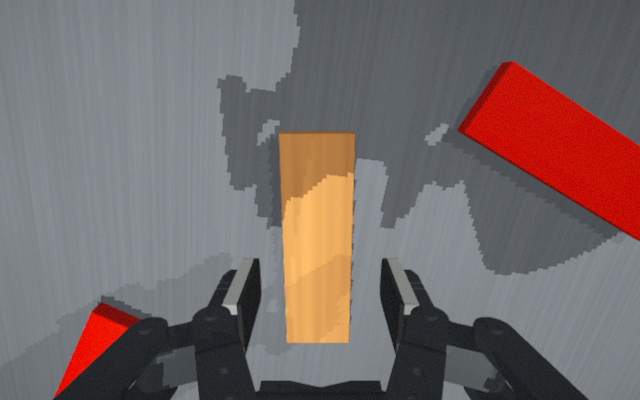

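The slab lies centred between the open fingers, at columns 285–350 with the pads at 258 and 382. I'll lower and close.

```bash
python3 -m crank '[{"offset":[0,0,-0.015],"spin":0,"grip":0.055},{"offset":[0,0,-0.028],"spin":0,"grip":0.055},{"offset":[0,0,-0.028],"spin":0,"grip":0.045},{"offset":[0,0,-0.028],"spin":0,"grip":0.03},{"offset":[0,0,-0.028],"spin":0,"grip":0.01}]'
python3 -m crank '[{"offset":[0,0,0],"spin":0,"grip":0},{"offset":[0,0,0],"spin":0,"grip":0},{"offset":[0,0,0],"spin":0,"grip":0},{"offset":[0,0,0],"spin":0,"grip":0}]'
```

```text
time_s: 2.75
ee_pos: [0.5152, 0.0993, 0.0056]
eef_rot: [[0.128, -0.992, 0.003], [-0.992, -0.128, 0.001], [-0.001, -0.004, -1.0]]
ft_force: [-2.4, 0.4, 7.2]
finger_gap: 0.39
time_s: 3.15
ee_pos: [0.5152, 0.0993, 0.0056]
eef_rot: [[0.128, -0.992, 0.004], [-0.992, -0.128, 0.001], [-0.001, -0.004, -1.0]]
ft_force: [-2.1, 1.4, 7.2]
finger_gap: 0.389
```

```bash
python3 -m crank '[{"offset":[0,0,0.01],"spin":0,"grip":0},{"offset":[0,0,0.03],"spin":0,"grip":0},{"offset":[0,0,0.06],"spin":0,"grip":0},{"offset":[0,0,0.09],"spin":0,"grip":0},{"offset":[0,0,0.1],"spin":0,"grip":0}]'
python3 - <<'E'
from h import *
snap('wrist','w3')
s=bot.get_state();print(s['time_s'],s['ee_pos'],s['ft_force'],s['finger_gap'],s['torque'])
R=s['eef_rot'];print(np.degrees(np.arctan2(R[1,1],R[0,1])))
E
```

```text
time_s: 3.65
ee_pos: [0.516, 0.0991, 0.1079]
eef_rot: [[0.128, -0.992, 0.007], [-0.992, -0.128, 0.002], [-0.001, -0.007, -1.0]]
ft_force: [-0.5, -0.5, -0.7]
finger_gap: 0.388
3.7 [0.51603023 0.09917097 0.10797026] [ 0.26752717 -0.49382314  1.30605804] 0.3894089041106558 [-0.0132204  -0.09090546  0.03415972]
-172.65107227185942
```

View pics/w3.png

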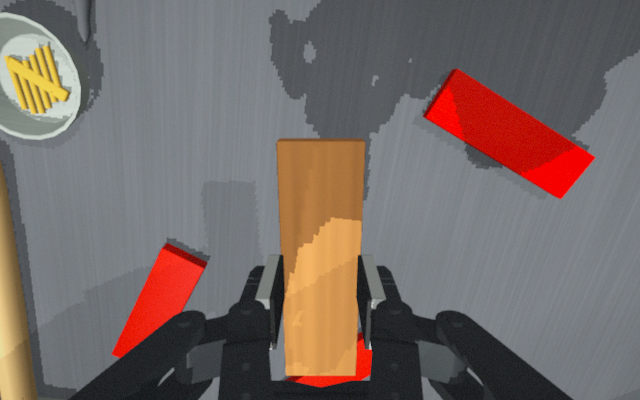

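The slab is lifted and level between the pads. Its top-face corners are at (277,141), (366,141), (356,376) and (286,376).

```bash
cat >> h.py <<'E'
def pnp(f,pts,Rt=None,pt=None):
    # order: far-left, far-right, near-right, near-left of top face (as seen by wrist cam)
    d=np.load('pics/'+f+'.npz');K=d['K'];T=d['T']
    o=np.array([[-.018,.06,0],[.018,.06,0],[.018,-.06,0],[-.018,-.06,0]])
    ok,r,t=cv2.solvePnP(o,np.array(pts,float),K,None,flags=cv2.SOLVEPNP_IPPE)
    R=cv2.Rodrigues(r)[0];F=np.diag([1,-1,-1]);
    W=T[:3,:3].T; Rw=W@F@R; tw=W@(F@t[:,0]-T[:3,3])
    e=cv2.projectPoints(o,r,t,K,None)[0][:,0]-pts
    return Rw,tw,np.abs(e).max()
E
python3 - <<'E'
from h import *
s=bot.get_state();print(s['time_s'],s['ee_pos'],s['ft_force'])
pts=[(277,141),(366,141),(356,376),(286,376)]
Rw,tw,e=pnp('w3',pts);print(Rw.round(3),tw.round(4),e)
ax=Rw[:,1];print('long ang',np.degrees(np.arctan2(ax[1],ax[0])),'tool-frame',(s['eef_rot'].T@(tw-s['ee_pos'])).round(4))
P=np.array([px2w('w3',p,s['ee_pos'][2]+.003) for p in pts]);print(P.round(4),P.mean(0),[round(np.linalg.norm(P[i]-P[(i+1)%4]),4) for i in range(4)])
E
```

```text
3.7 [0.51603023 0.09917097 0.10797026] [ 0.26752717 -0.49382314  1.30605804]
[[-0.992  0.126 -0.007]
 [-0.126 -0.992 -0.016]
 [-0.009 -0.015  1.   ]] [0.5153 0.0967 0.1125] 0.10303872841961947
long ang -82.76409149192119 tool-frame [ 0.0023  0.001  -0.0045]
[[0.5408 0.0396 0.111 ]
 [0.5049 0.035  0.111 ]
 [0.4893 0.1562 0.111 ]
 [0.5256 0.1611 0.111 ]] [0.5151505  0.09800187 0.11097026] [np.float64(0.0362), np.float64(0.1222), np.float64(0.0365), np.float64(0.1225)]
```

```bash
python3 -m crank '[{"offset":[0,-0.01,0.02],"spin":0,"grip":0},{"offset":[0,-0.03,0.045],"spin":0,"grip":0},{"offset":[0,-0.06,0.07],"spin":-2,"grip":0},{"offset":[-0.005,-0.095,0.09],"spin":-4,"grip":0},{"offset":[-0.01,-0.13,0.1],"spin":-6,"grip":0}]'
python3 -m crank '[{"offset":[0,-0.04,0],"spin":-2,"grip":0},{"offset":[-0.005,-0.08,0],"spin":-4,"grip":0},{"offset":[-0.01,-0.12,0],"spin":-6,"grip":0},{"offset":[-0.011,-0.16,0],"spin":-6.4,"grip":0},{"offset":[-0.011,-0.195,0],"spin":-6.4,"grip":0}]'
python3 -m crank '[{"offset":[0,-0.02,0],"spin":0,"grip":0},{"offset":[0,-0.032,0],"spin":0,"grip":0},{"offset":[0,-0.034,0],"spin":0,"grip":0},{"offset":[0,-0.034,0],"spin":0,"grip":0}]'
python3 - <<'E'
from h import *
snap('wrist','w4')
s=bot.get_state();print(s['time_s'],s['ee_pos'],s['ft_force'],s['finger_gap'])
R=s['eef_rot'];print(np.degrees(np.arctan2(R[1,1],R[0,1])))
snap('scene','s4')
E
```

```text
time_s: 4.2
ee_pos: [0.504, -0.0326, 0.2048]
eef_rot: [[0.022, -1.0, 0.002], [-1.0, -0.022, 0.0], [-0.0, -0.002, -1.0]]
ft_force: [0.7, 0.2, -0.2]
finger_gap: 0.387
time_s: 4.7
ee_pos: [0.4919, -0.2282, 0.2027]
eef_rot: [[-0.089, -0.996, -0.001], [-0.996, 0.089, 0.0], [-0.0, 0.001, -1.0]]
ft_force: [1.8, 0.3, -0.4]
finger_gap: 0.388
time_s: 5.1
ee_pos: [0.4927, -0.26, 0.2029]
eef_rot: [[-0.089, -0.996, -0.001], [-0.996, 0.089, 0.001], [-0.0, 0.001, -1.0]]
ft_force: [0.8, -0.1, -0.3]
finger_gap: 0.385
5.15 [ 0.4928714  -0.25966716  0.20313386] [-0.57452867 -0.43788622 -0.69688023] 0.3901327735303363
174.95066433216044
```

View pics/w4.png

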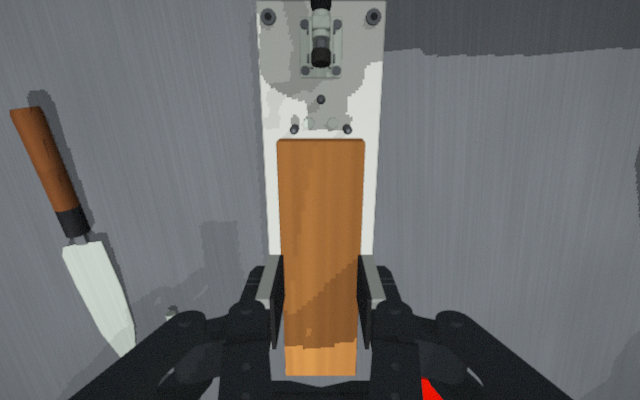

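View pics/s4.png

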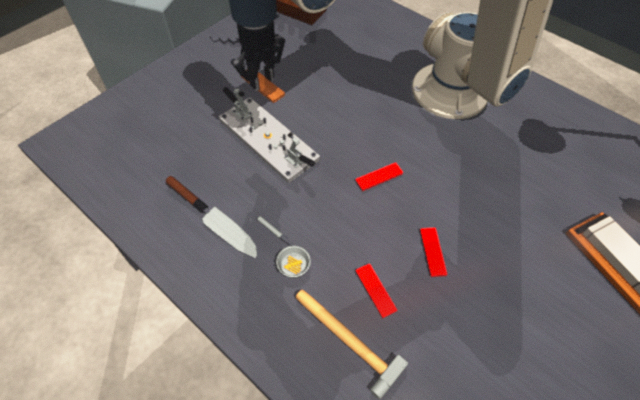

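The wrist view shows the far end pin's tip at about (321,99), and side pins at (295,128) and (347,128) just past the held slab. Enlarging.

```bash
python3 - <<'E'
import cv2
a=cv2.imread('pics/w4.png')
cv2.imwrite('pics/c4.png',cv2.resize(a[85:150,265:375],None,fx=7,fy=7,interpolation=cv2.INTER_CUBIC))
b=a[360:385,270:370];cv2.imwrite('pics/c4b.png',cv2.resize(b,None,fx=7,fy=7,interpolation=cv2.INTER_CUBIC))
E
```

```text
(no output)
```

View pics/c4.png

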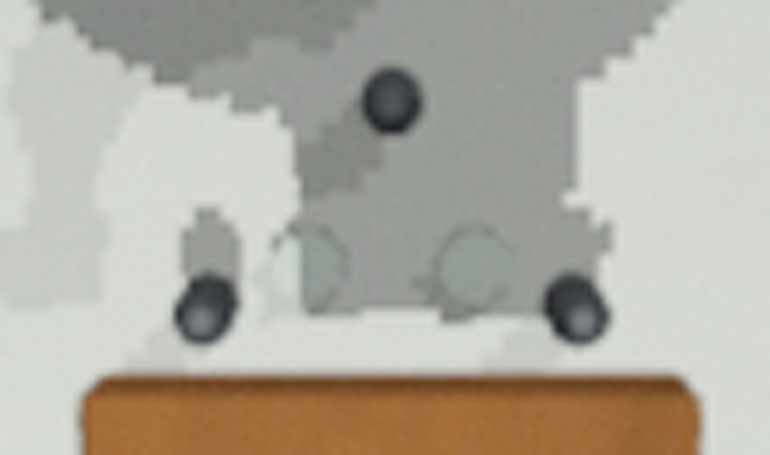

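View pics/c4b.png

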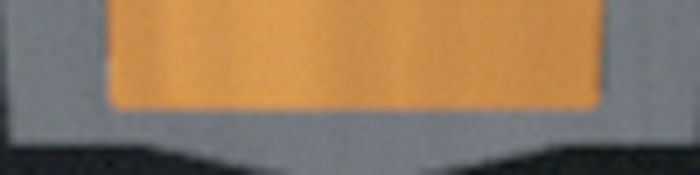

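```bash
python3 - <<'E'
from h import *
f='w4'
def c(p): return (np.array(p)+.5)/7-.5+[265,85]
W={k:px2w(f,c(p),z) for k,p,z in [('L',(204,320),.039),('R',(579,320),.039),('E',(391,103),.039),('r1',(312,267),.025),('r2',(475,266),.025)]}
for k in W: print(k,W[k].round(4))
m=(W['L']+W['R'])/2
v=W['R']-W['L'];print('LR',np.linalg.norm(v),'rests',np.linalg.norm(W['r1']-W['r2']))
n=v/np.linalg.norm(v); 
# jig x dir (toward far): perpendicular
ang=np.degrees(np.arctan2(v[1],v[0]));print('ang R-L',ang)
d=np.array([-v[1],v[0],0]);d/=np.linalg.norm(d)
if d@(W['E']-m)<0:d=-d
print('E-m along',d@(W['E']-m),'lat',n@(W['E']-m), 'rests along', d@((W['r1']+W['r2'])/2-m))
print('jigdir by LR',np.degrees(np.arctan2(d[1],d[0])))
print('nest from m',(m-.04*d).round(4),'from E',(W['E']-.066*d).round(4),'rests',((W['r1']+W['r2'])/2-.045*d).round(4))
pts=[(277,141.1),(364.7,141.1),(355.4,375.4),(285.7,375.4)]
Rw,tw,e=pnp(f,pts);ax=Rw[:,1];print('slab pnp',tw.round(4),np.degrees(np.arctan2(ax[1],ax[0])),e,Rw[:,2].round(3))
P=np.array([px2w(f,p,.2075) for p in pts]);print(P.mean(0).round(4),[round(np.linalg.norm(P[i]-P[(i+1)%4]),4) for i in range(4)])
a=(P[0]+P[1]-P[2]-P[3]);print(np.degrees(np.arctan2(a[1],a[0])))
E
```

```text
L [ 0.5116 -0.3073  0.039 ]
R [ 0.4646 -0.303   0.039 ]
E [ 0.4858 -0.3313  0.039 ]
r1 [ 0.498  -0.3111  0.025 ]
r2 [ 0.4767 -0.3094  0.025 ]
LR 0.04723694485012103 rests 0.021316021920744433
ang R-L 174.84025602242156
E-m along 0.02623987423796397 lat -7.285140125762443e-05 rests along 0.005134515902414215
jigdir by LR -95.15974397757846
nest from m [ 0.4917 -0.2653  0.039 ] from E [ 0.4917 -0.2656  0.039 ] rests [ 0.4914 -0.2654  0.025 ]
slab pnp [ 0.4921 -0.262   0.2061] -95.19472646183026 0.09590252336380445 [-0.003 -0.025  1.   ]
[ 0.4921 -0.2621  0.2075] [np.float64(0.0354), np.float64(0.1206), np.float64(0.036), np.float64(0.1205)]
-95.19090444311608
```

```bash
python3 -m crank '[{"offset":[0,-0.002,-0.03],"spin":0,"grip":0},{"offset":[0,-0.002,-0.06],"spin":0,"grip":0},{"offset":[0,-0.002,-0.09],"spin":0,"grip":0},{"offset":[0,-0.002,-0.12],"spin":0,"grip":0},{"offset":[0,-0.002,-0.14],"spin":0,"grip":0}]'
python3 -m crank '[{"offset":[0,0,-0.01],"spin":0,"grip":0},{"offset":[0,0,-0.01],"spin":0,"grip":0},{"offset":[0,0,-0.01],"spin":0,"grip":0}]'
python3 - <<'E'
from h import *
a=snap('wrist','w5')
s=bot.get_state();print(s['time_s'],s['ee_pos'],s['ft_force'],s['finger_gap'])
R=s['eef_rot'];print(np.degrees(np.arctan2(R[1,1],R[0,1])))
snap('top','t5')
E
```

```text
time_s: 5.7
ee_pos: [0.492, -0.261, 0.0613]
eef_rot: [[-0.087, -0.996, -0.002], [-0.996, 0.087, 0.001], [-0.001, 0.002, -1.0]]
ft_force: [-0.6, 0.6, -2.0]
finger_gap: 0.39
time_s: 6.0
ee_pos: [0.4937, -0.2625, 0.0544]
eef_rot: [[-0.088, -0.996, 0.002], [-0.996, 0.088, -0.001], [0.001, -0.002, -1.0]]
ft_force: [0.1, -0.7, -0.7]
finger_gap: 0.393
6.05 [ 0.49392223 -0.2626443   0.05478041] [-0.96633846 -0.75761946 -0.0406659 ] 0.3888794597661094
174.9593793826235
```

View pics/w5.png

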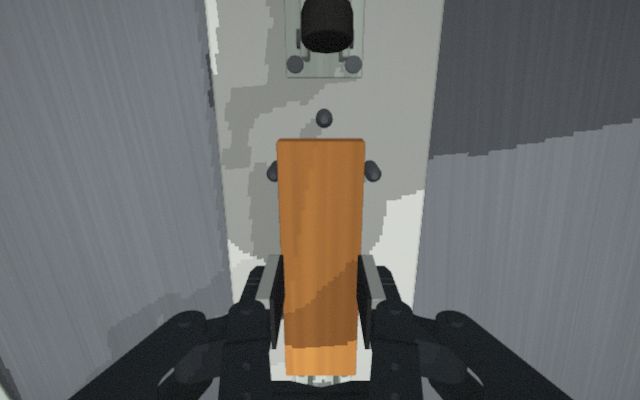

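The lower view has the end pin at (324,117) and the side pins at about (273,171) and (372,172), with the slab slightly left of the pin centre line.

```bash
python3 - <<'E'
import cv2
a=cv2.imread('pics/w5.png')
cv2.imwrite('pics/c5.png',cv2.resize(a[100:190,260:385],None,fx=6,fy=6,interpolation=cv2.INTER_CUBIC))
E
```

```text
(no output)
```

View pics/c5.png

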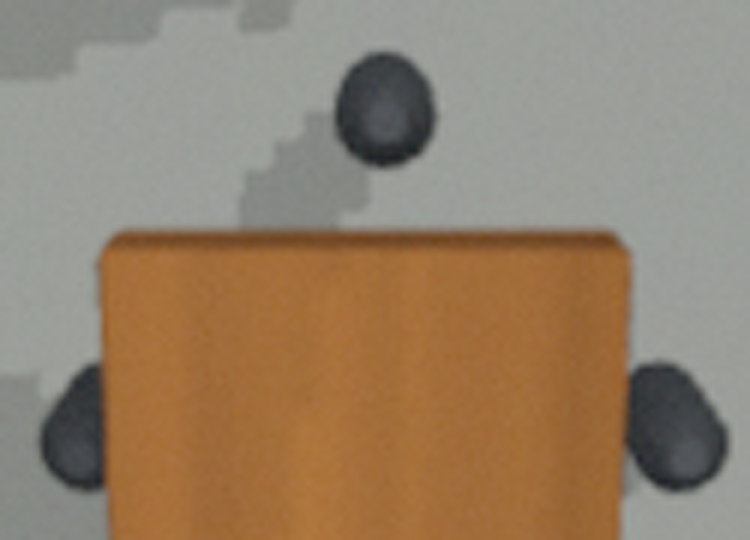

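```bash
python3 - <<'E'
from h import *
f='w5'
s=bot.get_state()
def c(p): return (np.array(p)+.5)/6-.5+[260,100]
d=np.load('pics/w5.npz');T=d['T'];print('cam',(-T[:3,:3].T@T[:3,3]).round(4))
jx=np.array([np.cos(np.radians(-95.16)),np.sin(np.radians(-95.16)),0]);jl=np.array([jx[1],-jx[0],0]) # jl ~ -x world = image right
tips={}
for k,p in [('L',(83,445)),('R',(685,445)),('E',(386,113))]: tips[k]=px2w(f,c(p),.039)
for k in tips: print(k,tips[k].round(4), 'jx',round(jx@tips[k],4),'jl',round(jl@tips[k],4))
pts=[c((102,248)),c((630,248)),(355.4,375.4),(285.7,375.4)]
Rw,tw,e=pnp(f,pts);ax=Rw[:,1];print('pnp',tw.round(4),np.degrees(np.arctan2(ax[1],ax[0])),e)
for z in (.0585,.0595):
    P=np.array([px2w(f,p,z) for p in pts]);q=P.mean(0);print(q.round(4),[round(np.linalg.norm(P[i]-P[(i+1)%4]),4) for i in range(4)],'jx',round(jx@q,4),'jl',round(jl@q,4))
    print('far edge jx',round(jx@(P[0]+P[1])/2,4))
nest=(tips['L']+tips['R'])/2-.04*jx; n2=tips['E']-.066*jx
print('nest',nest.round(4),n2.round(4),'diff nest-slab',(nest-q).round(4),(n2-q).round(4))
E
```

```text
cam [ 0.4858 -0.3463  0.1984]
L [ 0.5118 -0.308   0.039 ] jx 0.2608 jl -0.5374
R [ 0.4643 -0.3038  0.039 ] jx 0.2608 jl -0.4897
E [ 0.4857 -0.3315  0.039 ] jx 0.2865 jl -0.5135
pnp [ 0.4931 -0.2645  0.0579] -95.08161229298793 0.13312227005991417
[ 0.4931 -0.2643  0.0585] [np.float64(0.0356), np.float64(0.1209), np.float64(0.0361), np.float64(0.121)] jx 0.2189 jl -0.5149
far edge jx 0.2794
[ 0.4931 -0.2649  0.0595] [np.float64(0.0354), np.float64(0.1201), np.float64(0.0358), np.float64(0.1201)] jx 0.2195 jl -0.5149
far edge jx 0.2796
nest [ 0.4916 -0.2661  0.039 ] [ 0.4916 -0.2658  0.039 ] diff nest-slab [-0.0015 -0.0012 -0.0205] [-0.0015 -0.0009 -0.0205]
```

View pics/t5.png

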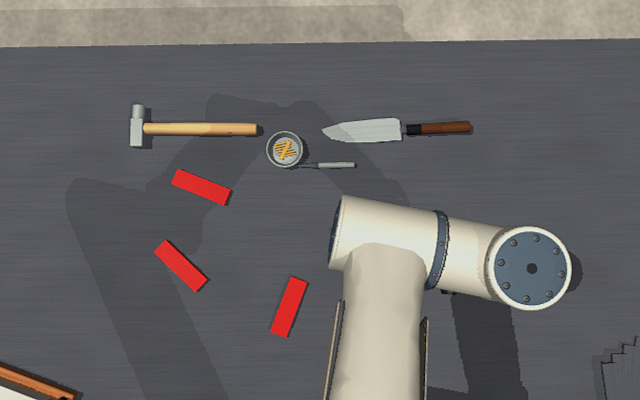

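```bash
python3 -m crank '[{"offset":[-0.0015,-0.001,-0.002],"spin":0,"grip":0},{"offset":[-0.0015,-0.001,-0.006],"spin":0,"grip":0},{"offset":[-0.0015,-0.001,-0.006],"spin":0,"grip":0},{"offset":[-0.0015,-0.001,-0.006],"spin":0,"grip":0}]'
python3 - <<'E'
from h import *
a=snap('wrist','w6')
s=bot.get_state();print(s['time_s'],s['ee_pos'],s['ft_force'],s['finger_gap'])
cv2.imwrite('pics/c6.png',cv2.resize(a[100:190,260:385],None,fx=6,fy=6,interpolation=cv2.INTER_CUBIC))
E
```

```text
time_s: 6.5
ee_pos: [0.4912, -0.2636, 0.0472]
eef_rot: [[-0.089, -0.996, -0.0], [-0.996, 0.089, 0.0], [-0.0, 0.0, -1.0]]
ft_force: [-0.4, 0.3, -0.8]
finger_gap: 0.389
6.55 [ 0.49127459 -0.26358802  0.04728884] [-0.42641455 -0.54329771 -0.55221897] 0.38853898348311716
```

View pics/c6.png

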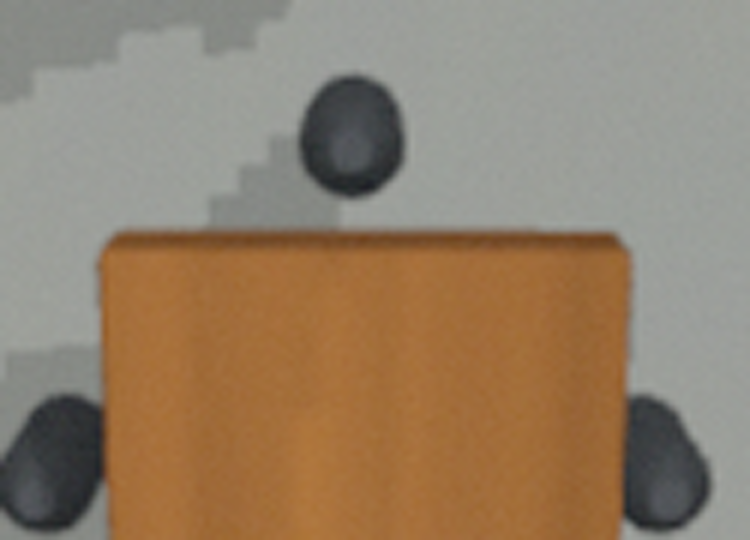

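The end pin tip is now at (351,142) in the crop, with side pin tips at (45,487) and (662,487). The slab spans 103–630.

```bash
cat > m.py <<'E'
from h import *
def meas(f,L,R,E,FL,FR,zt,near=((355.4,375.4),(285.7,375.4))):
    def c(p): return (np.array(p)+.5)/6-.5+[260,100]
    jx=np.array([np.cos(np.radians(-95.16)),np.sin(np.radians(-95.16)),0])
    t=[px2w(f,c(p),.039) for p in (L,R,E)]
    pts=[c(FL),c(FR),*near]
    P=np.array([px2w(f,p,zt) for p in pts]);q=P.mean(0)
    a=P[0]+P[1]-P[2]-P[3]; v=t[1]-t[0]
    print('LR',np.linalg.norm(v).round(4),'jigang',np.degrees(np.arctan2(v[1],v[0]))+90-360,'slab ang',np.degrees(np.arctan2(a[1],a[0])),'len',np.linalg.norm(a)/2)
    n1=(t[0]+t[1])/2-.04*jx;n2=t[2]-.066*jx
    print('slab',q.round(4),'nest',n1.round(4),n2.round(4),'need',(n1-q)[:2].round(4),(n2-q)[:2].round(4))
    R_,tw,e=pnp(f,pts);print('pnp',tw.round(4),e)
E
python3 - <<'E'
from m import *
meas('w6',(45,487),(662,487),(351,142),(103,248),(630,248),.0515)
E
```

```text
LR 0.047 jigang -95.16220817187025 slab ang -95.15903944353718 len 0.12080800500263998
slab [ 0.4906 -0.2656  0.0515] nest [ 0.4915 -0.266   0.039 ] [ 0.4917 -0.2657  0.039 ] need [ 0.0009 -0.0004] [ 0.0011 -0.0002]
pnp [ 0.4906 -0.2656  0.0505] 0.12284739355806096
```

```bash
python3 -m crank '[{"offset":[0.001,-0.0003,0],"spin":0,"grip":0},{"offset":[0.001,-0.0003,0],"spin":0,"grip":0},{"offset":[0.001,-0.0003,0],"spin":0,"grip":0}]'
python3 - <<'E'
from h import *
a=snap('wrist','w7')
s=bot.get_state();print(s['time_s'],s['ee_pos'],s['ft_force'],s['finger_gap'])
cv2.imwrite('pics/c7.png',cv2.resize(a[100:190,260:385],None,fx=6,fy=6,interpolation=cv2.INTER_CUBIC))
E
```

```text
time_s: 6.85
ee_pos: [0.4924, -0.2638, 0.0473]
eef_rot: [[-0.089, -0.996, 0.0], [-0.996, 0.089, -0.0], [0.0, -0.0, -1.0]]
ft_force: [1.2, 1.1, 0.6]
finger_gap: 0.388
6.9 [ 0.49235286 -0.26382697  0.04730293] [-0.34293398 -0.34898333 -0.88866319] 0.3871713477407756
```

View pics/c7.png

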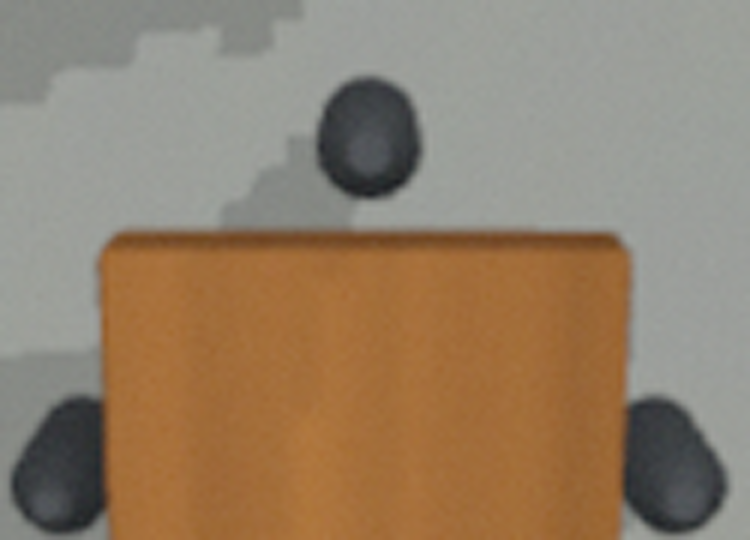

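The slab is centred to about 0.3 mm: pin mid column 369 against slab mid column 366. I'll lower it step by step.

```bash
python3 -m crank '[{"offset":[0,0,-0.003],"spin":0,"grip":0},{"offset":[0,0,-0.006],"spin":0,"grip":0},{"offset":[0,0,-0.009],"spin":0,"grip":0},{"offset":[0,0,-0.009],"spin":0,"grip":0}]'
python3 -m crank '[{"offset":[0,0,-0.002],"spin":0,"grip":0},{"offset":[0,0,-0.004],"spin":0,"grip":0},{"offset":[0,0,-0.004],"spin":0,"grip":0}]'
```

```text
time_s: 7.3
ee_pos: [0.4919, -0.2637, 0.0376]
eef_rot: [[-0.089, -0.996, -0.001], [-0.996, 0.089, 0.0], [-0.0, 0.001, -1.0]]
ft_force: [0.6, 0.3, -2.1]
finger_gap: 0.394
time_s: 7.6
ee_pos: [0.4924, -0.2639, 0.0344]
eef_rot: [[-0.088, -0.996, 0.0], [-0.996, 0.088, -0.0], [0.0, -0.0, -1.0]]
ft_force: [-0.4, -0.0, 2.3]
finger_gap: 0.388
```

```bash
python3 -m crank '[{"offset":[0,0,-0.002],"spin":0,"grip":0},{"offset":[0,0,-0.004],"spin":0,"grip":0},{"offset":[0,0,-0.004],"spin":0,"grip":0},{"offset":[0,0,-0.004],"spin":0,"grip":0}]'
python3 -m crank '[{"offset":[0,0,-0.001],"spin":0,"grip":0},{"offset":[0,0,-0.002],"spin":0,"grip":0},{"offset":[0,0,-0.002],"spin":0,"grip":0},{"offset":[0,0,-0.002],"spin":0,"grip":0}]'
python3 -m crank '[{"offset":[0,0,-0.001],"spin":0,"grip":0},{"offset":[0,0,-0.001],"spin":0,"grip":0},{"offset":[0,0,-0.001],"spin":0,"grip":0}]'
```

```text
time_s: 8.0
ee_pos: [0.4925, -0.264, 0.0307]
eef_rot: [[-0.088, -0.996, 0.001], [-0.996, 0.088, -0.0], [0.0, -0.001, -1.0]]
ft_force: [-2.5, 1.4, 5.6]
finger_gap: 0.393
time_s: 8.4
ee_pos: [0.4925, -0.264, 0.0305]
eef_rot: [[-0.088, -0.996, 0.001], [-0.996, 0.088, -0.001], [0.001, -0.001, -1.0]]
ft_force: [-5.9, 4.8, 18.1]
finger_gap: 0.392
time_s: 8.7
ee_pos: [0.4926, -0.264, 0.0304]
eef_rot: [[-0.088, -0.996, 0.001], [-0.996, 0.088, -0.001], [0.001, -0.002, -1.0]]
ft_force: [-6.9, 6.2, 24.1]
finger_gap: 0.388
```

The slab stops at TCP z = 0.0305, which is fully home. 24 N is above the 10–20 N band, so I'll ease off.

```bash
python3 -m crank '[{"offset":[0,0,0.0008],"spin":0,"grip":0},{"offset":[0,0,0.0015],"spin":0,"grip":0},{"offset":[0,0,0.0015],"spin":0,"grip":0},{"offset":[0,0,0.0015],"spin":0,"grip":0}]'
python3 - <<'E'
from h import *
a=snap('wrist','w8'); b=snap('scene','s8')
for i in range(2):
    s=bot.get_state();print(s['time_s'],s['ee_pos'],s['ft_force'],s['torque'],s['finger_gap'])
    if i==0:snap('scene','s8b')
cv2.imwrite('pics/c8.png',cv2.resize(a[100:190,260:385],None,fx=6,fy=6,interpolation=cv2.INTER_CUBIC))
cv2.imwrite('pics/c8s.png',cv2.resize(b[60:190,190:340],None,fx=4.5,fy=4.5,interpolation=cv2.INTER_CUBIC))
E
```

```text
time_s: 9.1
ee_pos: [0.4925, -0.264, 0.0305]
eef_rot: [[-0.088, -0.996, 0.001], [-0.996, 0.088, -0.001], [0.001, -0.001, -1.0]]
ft_force: [-4.3, 3.8, 15.0]
finger_gap: 0.387
9.2 [ 0.49253297 -0.26398637  0.03053352] [-4.03929967  3.7991414  15.6308237 ] [ 1.24604518  1.74474578 -0.03949001] 0.3901831573952707
9.25 [ 0.49250549 -0.26398086  0.03053479] [-4.09974919  3.15626726 14.95189617] [ 1.30879971  1.71344841 -0.06099827] 0.3892234954915802
```

View pics/w8.png

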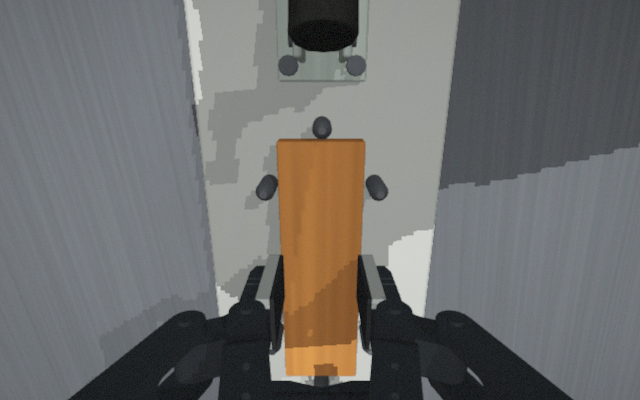

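View pics/c8.png

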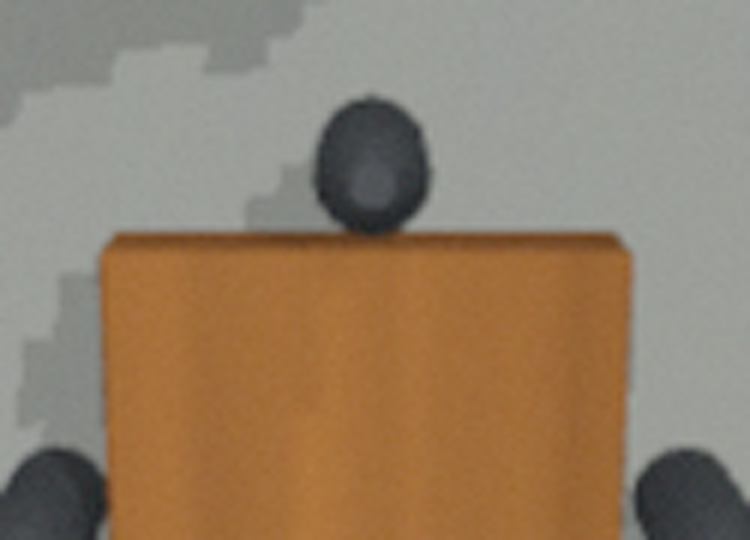

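View pics/c8s.png

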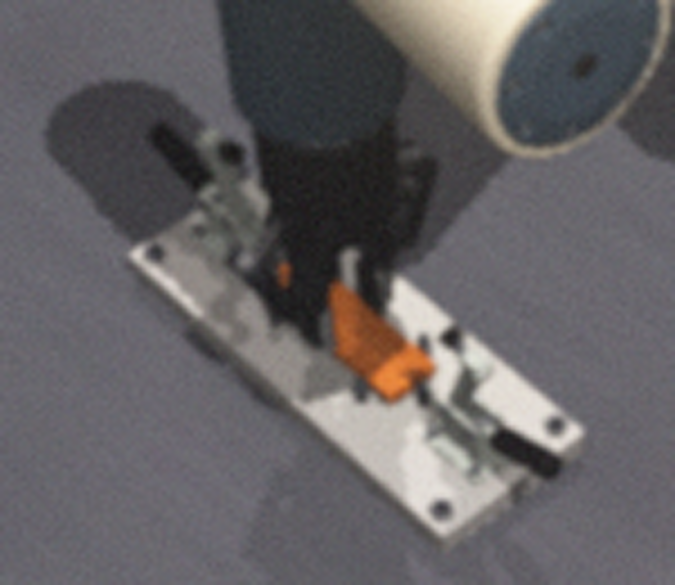

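```bash
python3 - <<'E'
from h import *
a=cv2.imread('pics/w8.png')
cv2.imwrite('pics/c9.png',cv2.resize(a[170:215,240:400],None,fx=5,fy=5,interpolation=cv2.INTER_CUBIC))
cv2.imwrite('pics/c9b.png',cv2.resize(a[330:400,260:380],None,fx=6,fy=6,interpolation=cv2.INTER_CUBIC))
E
```

```text
(no output)
```

View pics/c9.png

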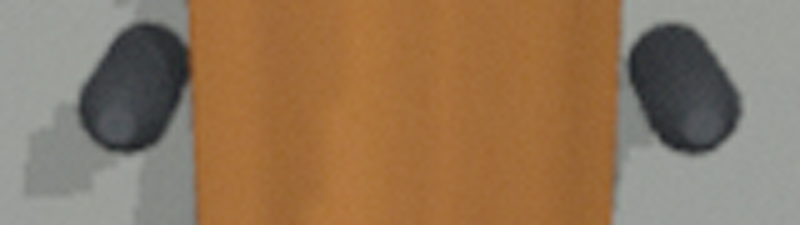

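View pics/c9b.png

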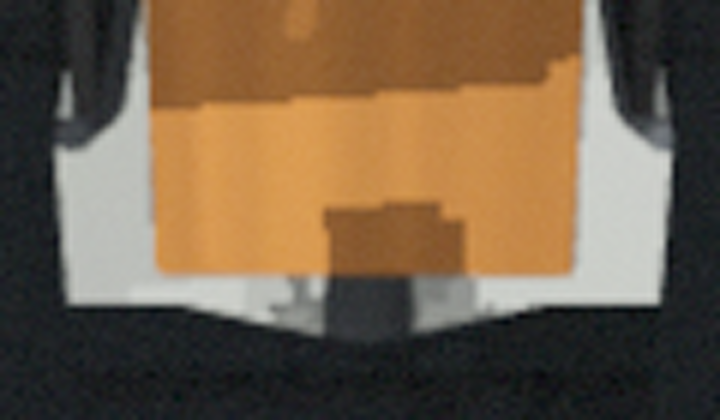

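```bash
python3 - <<'E'
from m import *
g=lambda u,v:((u+.5)/5-.5+240,(v+.5)/5-.5+170)
k=lambda p:((p[0]-260+.5)*6-.5,(p[1]-100+.5)*6-.5)
for z in (.035,.036): meas('w8',k(g(115,125)),k(g(706,125)),(374,185),(103,251),(631,251),z,((355.5,375.5),(286.2,375.5)))
R_,t,e=pnp('w8',[(277,141.6),(365,141.6),(355.5,375.5),(286.2,375.5)]);print(R_[:,2])
s=bot.get_state();print(s['ft_force'],s['torque'])
E
```

```text
LR 0.0488 jigang -95.0976749677385 slab ang -95.06197916206705 len 0.12049219753761592
slab [ 0.4918 -0.2659  0.035 ] nest [ 0.4916 -0.2649  0.039 ] [ 0.4916 -0.2651  0.039 ] need [-0.0002  0.001 ] [-0.0003  0.0009]
pnp [ 0.4919 -0.2658  0.0336] 0.3108821226819032
LR 0.0488 jigang -95.0976749677385 slab ang -95.06197916206705 len 0.11962850141253388
slab [ 0.4918 -0.2665  0.036 ] nest [ 0.4916 -0.2649  0.039 ] [ 0.4916 -0.2651  0.039 ] need [-0.0002  0.0016] [-0.0002  0.0015]
pnp [ 0.4919 -0.2658  0.0336] 0.3108821226819032
[-0.00309464 -0.02313756  0.9997275 ]
[-4.09974919  3.15626726 14.95189617] [ 1.30879971  1.71344841 -0.06099827]
```

Seated between the pins, level, 15 N down, with about 5 N of sideways preload. I'll relieve that slightly.

```bash
python3 -m crank '[{"offset":[-0.0006,0.0006,0],"spin":0,"grip":0},{"offset":[-0.0006,0.0006,0],"spin":0,"grip":0},{"offset":[-0.0006,0.0006,0],"spin":0,"grip":0},{"offset":[-0.0006,0.0006,0],"spin":0,"grip":0}]'
python3 -c "
from h import *
print(bot.get_state()['torque'])"
```

```text
time_s: 9.65
ee_pos: [0.4925, -0.2639, 0.0306]
eef_rot: [[-0.088, -0.996, 0.002], [-0.996, 0.088, -0.002], [0.002, -0.002, -1.0]]
ft_force: [-2.9, 0.6, 12.5]
finger_gap: 0.392
[ 0.3330436   1.16978958 -0.03325042]
```

```bash
python3 -m crank '[{"offset":[0,0,-0.0005],"spin":0,"grip":0},{"offset":[0,0,-0.0005],"spin":0,"grip":0},{"offset":[0,0,-0.0005],"spin":0,"grip":0},{"offset":[0,0,-0.0005],"spin":0,"grip":0},{"offset":[0,0,-0.0005],"spin":0,"grip":0}]'
python3 -m crank '[{"offset":[0,0,0],"spin":0,"grip":0},{"offset":[0,0,0],"spin":0,"grip":0},{"offset":[0,0,0],"spin":0,"grip":0},{"offset":[0,0,0],"spin":0,"grip":0},{"offset":[0,0,0],"spin":0,"grip":0}]'
python3 - <<'E'
from h import *
a=snap('wrist','w10');s=bot.get_state();print(s['ee_pos'],s['ft_force'],s['torque'],s['eef_rot'][:,2])
E
```

```text
time_s: 10.15
ee_pos: [0.4925, -0.264, 0.0305]
eef_rot: [[-0.088, -0.996, 0.002], [-0.996, 0.088, -0.002], [0.002, -0.002, -1.0]]
ft_force: [-4.4, 1.9, 16.4]
finger_gap: 0.388
time_s: 10.65
ee_pos: [0.4925, -0.2639, 0.0305]
eef_rot: [[-0.088, -0.996, 0.002], [-0.996, 0.088, -0.002], [0.002, -0.002, -1.0]]
ft_force: [-4.3, 1.4, 16.3]
finger_gap: 0.388
[ 0.49251043 -0.26396589  0.03053959] [-5.30810889  2.46747425 15.08984762] [ 0.69283001  1.54130954 -0.0205519 ] [ 0.00225483 -0.00191303 -0.99999563]
```

View pics/w10.png

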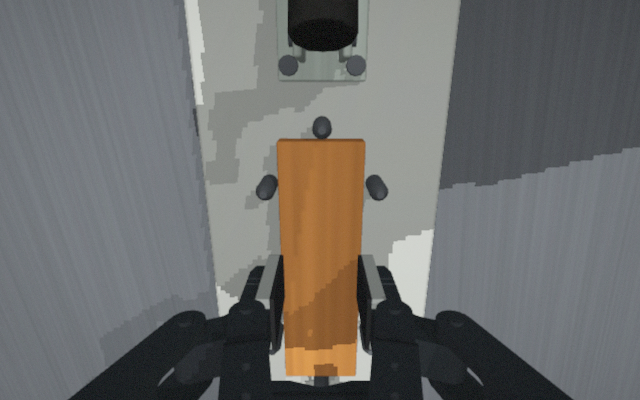

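The view is unchanged: the slab sits between the side pins at (266,187) and (376,187) and clear of the end pin at (322,128). The push is steady at 15–16 N, so I'm handing in.

```bash
python3 -c "
from cell import hand_in
print(hand_in())"
```

```text
the job is handed in; nothing more can be done
None
```

I picked up the wooden scale, lowered it between the dowel pins and pressed it onto the rest buttons. The job was handed in at about 10.7 s, with the gripper still holding it down.

**Last checks**
- **Seating:** the tool stopped hard at z = 0.0305, which puts the scale's centre at about 30 mm, fully home. The downward force was about 2 N where it met the ejector and about 5.6 N where it met the rests, then rose with almost no further travel.
- **Hold-down force:** steady at 15–16 N over the last second, inside the 10–20 N band. It briefly reached 24 N during pressing, and I eased off.
- **Position and level:** the scale lies between the pins, about 1–1.6 mm off centre along the jig by the camera, within the 2 mm play. The tool is within 0.2° of vertical.
- **Other objects:** I moved only the scale, and nothing touched the knife, hammer, punch or dish.

**Not ideal**
- **Sideways preload:** about 5–6 N remained sideways. One small correction reduced it, but it came back when I restored the downward force.
- **Camera disagreement:** the overhead and wrist cameras differed by 2–3 mm on where the nest is. I went by the wrist view of the pins.

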